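# Set the fan dial and start it

### The job

Turn the black ribbed dial of the fan control box with a fingertip until its white pointer has clicked in at the green mark, then press the orange start button fully down and let it come up again. Work by touch only: do not lift the box or push it from its place, leave the things around it where they stand, and end with the dial still at green.

Things in the scene. Friction and masses are not known exactly. Their poses are not given: they have to be found in the camera images.
- control_box: loose grey control box on rubber feet, 150 x 200 x 44 mm (x, y, z), 2.8 kg; origin at the centre of its underside. The dial's axis stands at x -12, y +34 mm in its frame, the button at x -12, y -66 mm. Four flat 12 mm marks lie on its deck round the +x side of the dial, 63.5 mm from the axis; clockwise from above: white, blue, green, red
- dial (a joint): angle of the dial in rad, growing clockwise seen from above; it clicks into four detents: 0 (white mark), 0.55 (blue), 1.1 (green), 1.65 (red). Past half way between two it springs on to the nearer by itself. It starts at white or blue. Turning it takes up to about 0.05 N m
- dial_top (a point): centre of the dial, on its axis at rib-top height, 60 mm above the box's underside. The dial is a flat level disc, 93 mm wide, with 30 radial ribs on top (1.3 mm high), 23 to 44 mm from the axis. A fixed collar round it (109 mm outside, 7 mm lower) hides its rim: press on the ribs and move round. Sprung: it sinks from about 4 N, 5 mm to a stop at about 11 N, and turns at any depth
- pointer_tip (a point): outer end of the white pointer line on top of the dial, 45.5 mm from its axis, at the height of the rib tops
- green_mark (a point): centre of the green mark on the box's deck; the pointer points at it when the dial is at 1.1
- start_button_top (a point): centre of the top of the orange start button, 28 mm in diameter, 22 mm above the box deck, in a low black housing; pressed straight down
- start_button (a joint): travel of the start button in m: 0 up, 0.006 fully down (about 5 N); springs back up when let go
- detergent_jug: bystander: white jug with yellow cap, 99 x 177 x 348 mm, upright; origin at the centre of its underside
- tissue_box: bystander: blue and white tissue carton, 116 x 158 x 112 mm; origin at the centre of its underside
- card_box: bystander: small white and blue card box, 88 x 60 x 19 mm, lying beside the button end of the control box; origin at the centre of its underside
- charger: bystander: white wall charger, 46 x 42 x 42 mm, beside the dial end of the control box; origin at the centre of its underside
- eraser: bystander: white eraser in a green sleeve, 21 x 52 x 12 mm; origin at the centre of its underside

How it is judged:
On the way, in this order (a step that is already met when the one before it is completed fails the run):
1. the dial has clicked in at the green mark (value of joint dial between 0.97 and 1.23 rad), for 0.3 s.
2. the start button is pressed down while the dial is at green (all of step 1 and value of joint start_button above 0.0045 m), for 0.05 s.
At the end, for the whole second after the job is handed in: the dial rests within 0.13 rad of 1.1 (green), the start button is up again (under 1.5 mm), the control box stands flat within 25 mm of where it stood, and the five bystanders are within 25 mm of where they stood (all of step 1 and velocity of joint dial between -0.1 and 0.1 rad/s and value of joint start_button below 0.0015 m and distance of each of control_box, detergent_jug, tissue_box, card_box, charger, eraser from where it was at the start of the episode below 0.025 m and angle between control_box's own z axis and vertical below 0.05 rad); the robot touches nothing.
It fails at once if the control box is lifted or tipped (over 10 mm or 0.12 rad) (height (world z) of control_box above 0.01 m or angle between control_box's own z axis and vertical above 0.12 rad).
It fails at once if the control box is pushed more than 25 mm from its place (distance of control_box from where it was at the start of the episode above 0.025 m).
It fails at once if a bystander is moved more than 25 mm (distance of any of detergent_jug, tissue_box, card_box, charger, eraser from where it was at the start of the episode above 0.025 m).
It also fails if it takes over 38 s, if anything falls off the work surface, if the arm or the gripper's body presses on something with over 40 N, if the wrist force passes 120 N, or if a joint passes its speed limit or range.

### The arm

A 6-joint arm with a two-finger parallel gripper is mounted at the origin on a cart in front of the work surface, level with it; the furniture and walls round the work are solid. World frame = base frame: x ahead of the robot, y to its left, z up, the work surface at z = 0. Lengths are in m, angles in rad, forces in N, time in s.
With the tool pointing down it reaches from about 0.225 to 0.875 m from the base axis. Payload 3.4 kg.
Tool frame: the origin (TCP) lies midway between the tips of the shut fingers; the grasp point (between the pads) lies 19 mm behind it (pinch_z is the distance from the TCP to the grasp point, in m); z points along the fingers, y is the line along which they close (so a half turn about z gives the same grasp; the last joint's range is limited). The gripper opens to 85 mm and grips with 20 to 120 N. Pads are 22 mm wide; open, the fingers measure 114 mm over their backs; the gripper's body (76 mm by 85 mm) begins 54 mm behind the grasp point. The pads swing forward as they close: fully open they stand 13 mm farther back than shut.
Start: joints at [1.195, 0.276, 1.505, -0, 1.361, -0.121], TCP at [0.145, 0.556, 0.211] pointing down, gripper open.
Joint ranges: [-2.89, 2.89], [-0.75, 2.08], [0.22, 2.7], [-1.18, 4.32], [0.11, 2.71], [-2.7, 2.7]. Speed limits (rad/s): [2.57, 2.57, 3.14, 3.14, 3.14, 3.14].

### API

Orientations are given as a unit quaternion [w, x, y, z].
In Python, from rig import get_state, get_image, sign_off, pinch_z gives the robot as it stands.
- The arm moves only by the tool send_rows, never from a script. Its argument "steps" is one flat list of numbers, 5 for each row, row after row: the gripper's target within -1 to 1 (fully open at 1, half-way at 0, shut at -1), then the shift along the tool's x, y, z in cm, then the turn about the tool's z in degrees. In form: [gripper, x, y, z, roll, gripper, x, y, z, roll, ...]. A call has 1 to 12 rows; each row shifts and turns the commanded pose from where the row before left it, along the tool's axes as they then stand; what a row does not reach is not made up. A row lasts 1/10 s, in which the tool goes at most 50 mm and 8.59 degrees, less where a joint would pass 70% of its speed; a pose out of reach is approached as far as the arm can. A call is refused whole if a number of a shift passes 5 or a number of a turn 8.59, either way. A call with a gripper value outside its range is refused whole. The fingers move at their own pace and stop on an object; "newtons" is the grip in N (left out, the last holds). Time passes only in rows, so rows that do not move let the fingers close. It gives the time, the measured TCP pose, the force, the opening and the grip force at its end, in the units of the state.
- get_state(): the state, without advancing time (a new reading comes with each control period).
- get_image(name): name is "side" or "top" or "wrist"; returns a dict with "color" (480x640x3 uint8, red, green, blue), "mtx" (3x3 intrinsics, pixels), "T" (4x4, takes a point from camera to world coordinates); the wrist camera has in their place "mount" (4x4, takes a point from camera to tool coordinates, whose origin is the TCP and whose axes are the flange's). Camera axes: x right, y down, z forward; pixel columns grow to the right and rows downward; lengths in m; the calibration is good to about 2 mm. A picture is of the moment at which its call begins: read the wrist's pose just before it. There is no depth.
- sign_off(): hands the job in; it is judged then, once.
The state is a dict: "clock": time; "qpos": joint angles; "qd": joint speeds; "effort": joint torques, N m; "position": TCP position; "ee_rot": TCP orientation; "contact_force": force on the tool from outside, world axes, zero at the start; "moment": the same for the moment, N m; "width": finger opening in m; "gripper_force": force on a finger pad.
Only numpy, scipy, OpenCV 4.12 (cv2) and the standard library are available. Lean on these libraries where they do the work, as an engineer would, in place of code of your own. Each camera call takes 0.05 s, during which the arm holds its last target. There are 200 camera calls.

## Working session

There is one attempt and no reset: what is moved stays moved. The work goes in short steps, Python scripts to look and compute and a tool call to move; the robot and the scene stay as the last step left them, time stands still between calls to the robot, and variables do not carry over. Pictures are saved under pics/ and viewed, at most 10 in all, crops included, and the job is handed in when it is done.

Besides the shell and the picture viewer there is one more tool, called after "Call:" as a command line: name --argument value ..., lists and objects as JSON in quotes. send_rows: Moves the arm, as the interface text tells. Its arguments: {"type":"object","properties":{"steps":{"type":"array"},"newtons":{"type":"number"}},"required":["steps"]}

```bash
mkdir -p pics
python3 - <<'E'
from rig import *
import cv2,numpy as np
s=get_state();print(s,pinch_z)
for n in("top","side"):
    i=get_image(n);cv2.imwrite(f"pics/{n}0.png",i["color"][:,:,::-1]);np.savez(f"{n}0.npz",**{k:i[k] for k in("color","mtx","T")});print(i["mtx"],i["T"])
E
```

```text
{'clock': 0.0, 'qpos': array([ 1.19500232e+00,  2.76594275e-01,  1.50614948e+00,  4.05245922e-06,
        1.36070180e+00, -1.20975476e-01]), 'qd': array([-0.00049769, -0.00089942, -0.00112549, -0.00188154, -0.00019873,
       -0.00018437]), 'effort': array([-1.76458718e-03, -4.16787422e+01, -2.45813406e+01, -5.37989345e-04,
        1.12770501e-02, -2.21663532e-05]), 'position': array([0.14471767, 0.55589657, 0.21013365]), 'ee_rot': array([-2.29677522e-04,  1.27065203e-01,  9.91893934e-01, -8.97530416e-04]), 'contact_force': array([-0.56304958,  0.05861841,  0.19829367]), 'moment': array([ 0.04780601,  0.01765417, -0.01734686]), 'gripper_force': 0.0, 'width': 0.0855034624129386} 0.0187
[[446.15374627   0.         319.12771565]
 [  0.         446.15374627 236.51899641]
 [  0.           0.           1.        ]] [[-0.0196212  -0.98277296  0.18377247  0.35936646]
 [-0.99928596  0.02521296  0.02814034  0.07810108]
 [-0.03228901 -0.1830891  -0.98256593  0.94129692]
 [ 0.          0.          0.          1.        ]]
[[459.16274078   0.         316.90949238]
 [  0.         459.16274078 240.77360301]
 [  0.           0.           1.        ]] [[ 0.39961986 -0.78469453  0.47387601  0.03292504]
 [-0.91666269 -0.34533807  0.20117439 -0.11849083]
 [ 0.00578698 -0.51477773 -0.85730414  0.97060051]
 [ 0.          0.          0.          1.        ]]
```

View pics/top0.png

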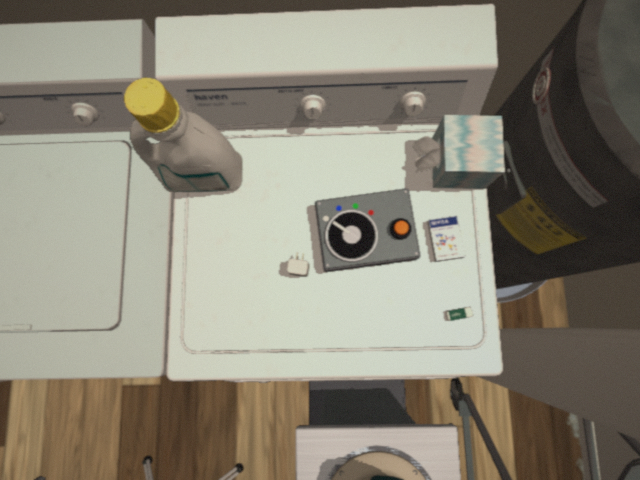

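View pics/side0.png

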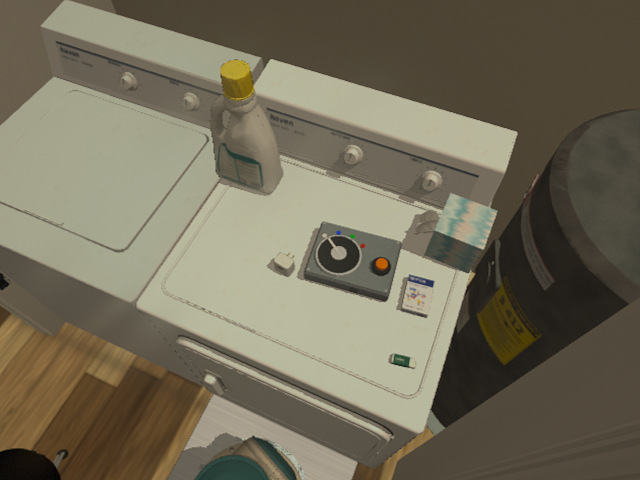

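The top view shows the box with its dial centre near (350,235) and the button at (401,229). The marks are white (326,219), blue (339,209), green (356,207) and red (371,212). The pointer is towards white, and the side view agrees.

```bash
cat > h.py <<'E'
import numpy as np,cv2
def ray(px,K,T,z):
    d=T[:3,:3]@np.linalg.inv(K)@[px[0],px[1],1]; o=T[:3,3]; return o+d*(z-o[2])/d[2]
def blob(c,lo,hi,roi):
    x0,y0,x1,y1=roi; h=cv2.cvtColor(c,cv2.COLOR_RGB2HSV)
    m=np.zeros(h.shape[:2],np.uint8); m[y0:y1,x0:x1]=cv2.inRange(h,lo,hi)[y0:y1,x0:x1]
    n,l,s,ce=cv2.connectedComponentsWithStats(m)
    if n<2: return None
    k=1+np.argmax(s[1:,4]); return ce[k],s[k,4]
COL=dict(orange=((5,150,120),(20,255,255),.066),blue=((105,120,80),(130,255,255),.044),green=((45,100,60),(80,255,255),.044),red=((170,120,80),(180,255,255),.044))
E
python3 - <<'E'
from h import *
for n,roi in(("top",(310,185,422,275)),("side",(300,215,405,305))):
    i=np.load(n+"0.npz");P={}
    for k,(lo,hi,z) in COL.items():
        b=blob(i["color"],lo,hi,roi)
        if b: P[k]=ray(b[0],i["mtx"],i["T"],z)[:2]; print(n,k,b[0].round(1),b[1],P[k].round(4))
    # mark layout in box frame: dial axis (-12,34); find yaw: green & button known only; solve circle via 3 marks at 0.0635 spaced .55
    if {"blue","green","red"}<=P.keys():
        # chord blue-red midpoint direction to green gives outward direction
        mid=(P["blue"]+P["red"])/2; u=P["green"]-mid; v=P["red"]-P["blue"]; 
        nrm=np.array([-v[1],v[0]])/np.linalg.norm(v); nrm*=np.sign(nrm@u)
        c=mid-nrm*.0635*np.cos(.55); print("chord",np.linalg.norm(v),2*.0635*np.sin(.55),"axis",c,"to button",P["orange"]-c,np.linalg.norm(P["orange"]-c),"green ang",np.degrees(np.arctan2(*(P["green"]-c)[::-1])))
    # white/grey hub centre
    d=(P and c);
E
```

```text
top orange [401.2 227.1] 150 [ 0.538  -0.0608]
top blue [338.2 207.8] 20 [0.5865 0.063 ]
top green [355.  205.5] 26 [0.5905 0.0283]Traceback (most recent call last):
  File "<stdin>", line 14, in <module>
NameError: name 'c' is not defined
```

Run:
```python
from h import *
C=dict(COL); C["red"]=((0,120,80),(4,255,255),.044);C["orange"]=((5,120,60),(20,255,255),.066)
for n,roi in(("top",(310,185,422,275)),("side",(300,215,405,305))):
    i=np.load(n+"0.npz");P={}
    for k in C:
        lo,hi,z=C[k]
        if k=="red": 
            c=i["color"].copy(); b=blob(c,(0,130,70),(4,255,255),roi); b2=blob(c,(165,90,70),(180,255,255),roi); b=max([q for q in(b,b2) if q],key=lambda q:q[1],default=None)
        else: b=blob(i["color"],lo,hi,roi)
        if b: P[k]=ray(b[0],i["mtx"],i["T"],z)[:2]; print(n,k,b[0].round(1),b[1],P[k].round(4))
    K=i["color"][roi[1]:roi[3],roi[0]:roi[2]].max(2); m=(K<45).astype(np.uint8)
    cs,_=cv2.findContours(m,cv2.RETR_EXTERNAL,cv2.CHAIN_APPROX_NONE); q=max(cs,key=cv2.contourArea)
    e=cv2.fitEllipse(q); px=np.array(e[0])+roi[:2]; print("dial",px,e[1],ray(px,i["mtx"],i["T"],.055))
    if {"blue","green","red"}<=P.keys():
        v=P["red"]-P["blue"]; mid=(P["blue"]+P["red"])/2; nr=np.array([-v[1],v[0]])/np.linalg.norm(v); nr*=np.sign(nr@(P["green"]-mid))
        c=mid-nr*.0635*np.cos(.55); print("chord",np.linalg.norm(v),2*.0635*np.sin(.55),"axis",c,"btn",P["orange"]-c,np.linalg.norm(P["orange"]-c))
```

```text
top orange [401.2 227.1] 189 [ 0.5379 -0.0608]
top blue [338.2 207.8] 20 [0.5865 0.063 ]
top green [355.  205.5] 26 [0.5905 0.0283]
top red [370.3 212.1] 22 [ 0.5756 -0.0027]
dial [351.30924988 235.18837357] (40.89766311645508, 42.36894226074219) [0.52619794 0.03847101 0.055     ]
chord 0.06663179034970708 0.06638127807419372 axis [0.52762855 0.03905765] btn [ 0.01031547 -0.09981511] 0.10034672679685441
side orange [381.3 263.8] 139 [ 0.5359 -0.0618]
side blue [338.2 232.4] 14 [0.587  0.0619]
side green [352.  235.9] 20 [0.591  0.0281]
side red [362.1 245.4] 17 [ 0.5761 -0.003 ]
dial [347.54265976 259.427845  ] (15.35842227935791, 28.896560668945312) [0.52174628 0.01291891 0.055     ]
chord 0.0657532893440888 0.06638127807419372 axis [0.52815096 0.03834927] btn [ 0.00778017 -0.10014015] 0.10044193046852411
```

Two views agree: the axis is at (0.528, 0.0387), the button at (0.537, -0.061), the box yaw is about +5°, and the dial is at white. The chord and axis-to-button lengths match the given sizes. I'll shut the fingers and go above.

Call:
send_rows --steps '[-1,-3.6,-3.3,0,0,-1,-3.6,-3.3,0,0,-1,-3.6,-3.3,0,0,-1,-3.6,-3.3,0,0,-1,-3.6,-3.3,0,0,-1,-3.6,-3.3,0,0,-1,-3.6,-3.3,0,0,-1,-3.6,-3.3,0,0,-1,-3.6,-3.3,0,0,-1,-3.6,-3.3,0,0,-1,-3.6,-3.3,0,0,-1,-3.6,-3.3,0,0]' --newtons 40

```text
clock: 1.3
position: [0.4637, 0.0625, 0.2108]
ee_rot: [-0.0, 0.127, 0.992, 0.0]
contact_force: [0.7, 0.4, -0.7]
width: 0.0002
gripper_force: 0.0
```

Call:
send_rows --steps '[-1,0,0,1.5,-8.5,-1,0,0,1.5,-8.5,-1,0,0,1.5,-8.5,-1,0,0,1.5,-8.5,-1,0,0,1.5,-8.5,-1,0,0,1,0,-1,0,0,0,0,-1,0,0,0,0]'

```text
clock: 2.1
position: [0.4634, 0.0644, 0.1261]
ee_rot: [0.0, -0.24, 0.971, 0.0]
contact_force: [0.4, -0.5, 0.4]
width: 0.0007
gripper_force: 0.0
```

```bash
cat >> h.py <<'E'
def where(s,tgt):
    from scipy.spatial.transform import Rotation as R
    w,x,y,z=s["ee_rot"]; r=R.from_quat([x,y,z,w]).as_matrix()
    print(round(s["clock"],2),"pos",s["position"].round(4),"phi",np.degrees(np.arctan2(r[1,0],r[0,0])).round(1),"z",r[:,2].round(3),"F",s["contact_force"].round(2),"w",s["width"].round(4),"toolshift cm",(100*r.T@(np.array(tgt)-s["position"])).round(2))
    return r
E
python3 - <<'E'
from h import *; from rig import *
s=get_state(); i=get_image("wrist"); where(s,[.499,.022,.06]); cv2.imwrite("pics/w1.png",i["color"][:,:,::-1]); print(i["mtx"],i["mount"])
E
```

```text
Traceback (most recent call last):
  File "h.py", line 14, in where
    print(round(s["clock"],2),"pos",s["position"].round(4),"phi",np.degrees(np.arctan2(r[1,0],r[0,0])).round(1),"z",r[:,2].round(3),"F",s["contact_force"].round(2),"w",s["width"].round(4),"toolshift cm",(100*r.T@(np.array(tgt)-s["position"])).round(2))
                                                                                                                                                                        ^^^^^^^^^^^^^^^^
AttributeError: 'float' object has no attribute 'round'
```

```bash
sed -i 's/s\["width"\].round(4)/s["width"]/' h.py
cat >> h.py <<'E'
def wrist(name,tgt):
    from rig import get_state,get_image
    s=get_state(); i=get_image("wrist"); r=where(s,tgt); T=np.eye(4);T[:3,:3]=r;T[:3,3]=s["position"]; T=T@i["mount"]
    cv2.imwrite(f"pics/{name}.png",i["color"][:,:,::-1]); np.savez(f"{name}.npz",color=i["color"],mtx=i["mtx"],T=T)
    P=np.array([[.528,.0387,.06],[.537,-.061,.066],[.5908,.0282,.044]]); q=(P-T[:3,3])@T[:3,:3]@i["mtx"].T; print("expected px axis,button,green",(q[:,:2]/q[:,2:]).round(0).tolist())
E
python3 - <<'E'
from h import *
wrist("w1",[.499,.022,.06])
E
```

```text
2.15 pos [0.4637 0.0644 0.1265] phi -152.2 z [ 0.001  0.    -1.   ] F [ 0.44 -0.45  0.25] w -6.947627772040221e-05 toolshift cm [-1.14 -5.4   6.65]
expected px axis,button,green [[251.0, 298.0], [113.0, 251.0], [212.0, 345.0]]
```

View pics/w1.png

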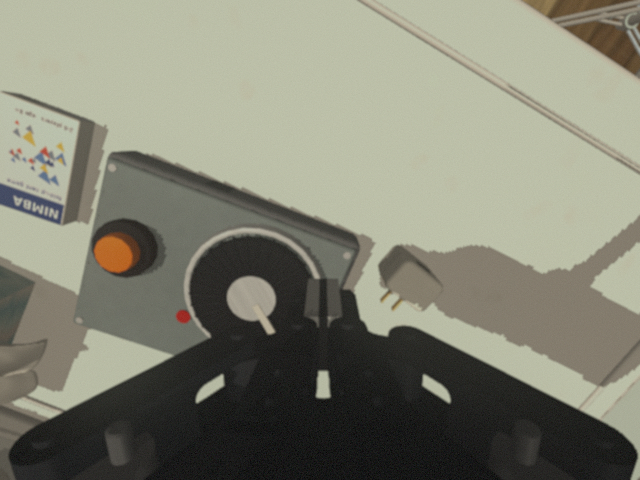

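The wrist view puts the dial hub at (251,298), exactly where predicted. The button at (118,253) is within about 2 mm of its prediction. I'll move over the ribs on the near side, with the finger width radial.

Call:
send_rows --steps '[-1,-0.57,-2.64,0,0,-1,-0.57,-2.63,0,0,-1,0,0,2.5,0,-1,0,0,2.5,0,-1,0,0,1,0,-1,0,0,0,0,-1,0,0,0,0]'

```text
clock: 2.9
position: [0.4987, 0.0232, 0.0668]
ee_rot: [0.001, -0.241, 0.971, -0.0]
contact_force: [0.2, -0.9, -0.3]
width: 0.0
gripper_force: 0.0
```

Call:
send_rows --steps '[-1,0,0,0.3,0,-1,0,0,0.3,0,-1,0,0,0.1,0,-1,0,0,0.1,0,-1,0,0,0,0,-1,0,0,0,0]'

```text
clock: 3.5
position: [0.498, 0.0231, 0.058]
ee_rot: [0.0, -0.241, 0.971, 0.0]
contact_force: [0.6, -0.8, 0.5]
width: -0.0001
gripper_force: 0.0
```

Call:
send_rows --steps '[-1,0,0,0.1,0,-1,0,0,0.1,0,-1,0,0,0,0,-1,0,0,0,0]'

```text
clock: 3.9
position: [0.4979, 0.0231, 0.0559]
ee_rot: [-0.0, -0.241, 0.971, 0.0]
contact_force: [-0.6, 0.5, 0.2]
width: 0.0
gripper_force: 0.0
```

Call:
send_rows --steps '[-1,0,0,0.1,0,-1,0,0,0,0,-1,0,0,0,0]'

```text
clock: 4.2
position: [0.4979, 0.0231, 0.0549]
ee_rot: [-0.0, -0.241, 0.971, 0.0]
contact_force: [-0.7, 1.0, 0.2]
width: 0.0001
gripper_force: 0.0
```

Call:
send_rows --steps '[-1,0,0,0.1,0,-1,0,0,0,0,-1,0,0,0,0]'

```text
clock: 4.5
position: [0.4979, 0.0231, 0.054]
ee_rot: [-0.0, -0.241, 0.971, 0.0]
contact_force: [-0.1, -0.8, 0.5]
width: 0.0002
gripper_force: 0.0
```

Run:
```python
from h import *
from rig import get_image
wrist("w2",[.499,.022,.06]); a=np.load("w2.npz")["color"]; b=get_image("side")["color"][190:330,260:440]
b=cv2.resize(b,None,fx=3,fy=3)[:,:,::-1]; cv2.imwrite("pics/c2.png",np.hstack([cv2.resize(a[180:420,160:460],(525,420))[:,:,::-1][:, :260] , b]))
cv2.imwrite("pics/c2.png",np.hstack([cv2.resize(a[220:400,200:400],(400,420))[:,:,::-1],b[:, :400]]))
```

```text
4.5 pos [0.4979 0.0231 0.054 ] phi -152.1 z [-0.  0. -1.] F [-0.06 -0.79  0.46] w 0.00022715674251384737 toolshift cm [-0.05 -0.15 -0.6 ]
expected px axis,button,green [[321.0, 341.0], [129.0, 278.0], [259.0, 398.0]]
```

View pics/c2.png

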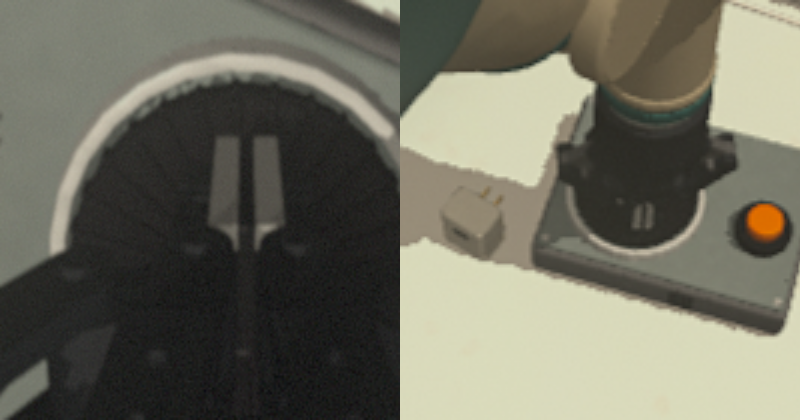

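The tip stands over the ribs on the near side, well inside the collar, and there is no measurable force yet. I'll go on down gently until it touches.

Call:
send_rows --steps '[-1,0,0,0.1,0,-1,0,0,0,0,-1,0,0,0,0]'

```text
clock: 4.9
position: [0.4979, 0.0232, 0.0529]
ee_rot: [-0.0, -0.241, 0.971, 0.0]
contact_force: [-0.4, -0.3, -0.2]
width: -0.0001
gripper_force: 0.0
```

Call:
send_rows --steps '[-1,0,0,0.1,0,-1,0,0,0,0,-1,0,0,0,0]'

```text
clock: 5.2
position: [0.4979, 0.0232, 0.052]
ee_rot: [-0.0, -0.241, 0.971, 0.0]
contact_force: [0.0, -0.3, -0.2]
width: -0.0004
gripper_force: 0.0
```

Call:
send_rows --steps '[-1,0,0,0.1,0,-1,0,0,0,0,-1,0,0,0,0]'

```text
clock: 5.5
position: [0.4979, 0.0231, 0.0509]
ee_rot: [-0.0, -0.241, 0.971, 0.0]
contact_force: [-0.1, -0.2, -0.4]
width: -0.0002
gripper_force: 0.0
```

Call:
send_rows --steps '[-1,0,0,0.1,0,-1,0,0,0,0,-1,0,0,0,0]'

```text
clock: 5.8
position: [0.4979, 0.0231, 0.05]
ee_rot: [-0.0, -0.241, 0.971, 0.0]
contact_force: [0.2, -0.1, 0.7]
width: 0.0003
gripper_force: 0.0
```

Run:
```python
from h import *
wrist("w3",[.499,.022,.06])
def tri(obs):
    A=np.zeros((3,3));b=np.zeros(3);L=[]
    for px,K,T in obs:
        d=T[:3,:3]@np.linalg.inv(K)@[*px,1];d/=np.linalg.norm(d);M=np.eye(3)-np.outer(d,d);A+=M;b+=M@T[:3,3]
        L.append((M,T[:3,3]))
    p=np.linalg.solve(A,b);return p.round(4),[round(float(np.linalg.norm(M@(p-o))),4) for M,o in L]
for k,rois in dict(orange=COL["orange"]).items():
    O=[]
    for n,roi in(("top0",(310,185,422,275)),("side0",(300,215,405,305)),("w1",(60,180,200,320)),("w3",(40,180,260,400))):
        i=np.load(n+".npz"); b=blob(i["color"],(5,150,150),(20,255,255),roi);print(n,b); O.append((b[0],i["mtx"],i["T"]))
    print(tri(O),tri(O[:2]),tri([O[0],O[2]]),tri(O[2:]))
# red mark: w1 vs top
O=[]
for n,roi in(("top0",(310,185,422,275)),("side0",(300,215,405,305)),("w1",(160,290,210,340))):
    i=np.load(n+".npz");c=[blob(i["color"],lo,hi,roi) for lo,hi in(((0,130,70),(4,255,255)),((165,90,70),(180,255,255)))]
    b=max([q for q in c if q],key=lambda q:q[1]);O.append((b[0],i["mtx"],i["T"]))
print("red",tri(O),tri([O[0],O[2]]))
```

```text
5.8 pos [0.4979 0.0231 0.05  ] phi -152.1 z [-0.  0. -1.] F [ 0.22 -0.08  0.71] w 0.00030601325766655145 toolshift cm [-0.04 -0.15 -1.  ]
expected px axis,button,green [[321.0, 345.0], [125.0, 281.0], [258.0, 403.0]]
top0 (array([401.16911765, 226.88970588]), np.int32(136))
side0 (array([381.32258065, 262.87096774]), np.int32(93))
w1 (array([112.92345437, 253.99018646]), np.int32(1019))
w3 (array([123.59287305, 284.43919822]), np.int32(2245))
(array([ 0.5386, -0.0608,  0.066 ]), [0.0002, 0.0005, 0.0005, 0.0002]) (array([ 0.5386, -0.0609,  0.065 ]), [0.0001, 0.0001]) (array([ 0.5383, -0.0603,  0.0671]), [0.0003, 0.0003]) (array([ 0.5414, -0.0621,  0.0623]), [0.0, 0.0])
red (array([ 0.5751, -0.0028,  0.0465]), [0.0004, 0.0006, 0.0006]) (array([ 0.5745, -0.0024,  0.0483]), [0.0001, 0.0001])
```

Run:
```python
from h import *
from rig import get_image,get_state
i=get_image("wrist");M=np.linalg.inv(i["mount"]);print(i["mount"].round(3))
for z in(-.019,-.01,0,.01):
  for x in(-.011,.011):
    p=M@[x,0,z,1];q=i["mtx"]@p[:3];print(z,x,(q[:2]/q[2]).round(0))
s=get_state();print(s["effort"].round(2),s["moment"].round(3),s["contact_force"].round(2))
a=i["color"][200:440,160:480]; t=get_image("top")["color"][185:275,310:430]
g=lambda c:np.clip(255*(c/255.)**.5,0,255).astype(np.uint8)[:,:,::-1]
cv2.imwrite("pics/c3.png",np.vstack([cv2.resize(g(a),(440,330)),cv2.resize(g(t),(440,270))]))
```

```text
[[ 0.001 -0.961 -0.277  0.069]
 [ 1.     0.     0.001  0.   ]
 [-0.001 -0.277  0.961 -0.163]
 [ 0.     0.     0.     1.   ]]
-0.019 -0.011 [322. 314.]
-0.019 0.011 [322. 271.]
-0.01 -0.011 [322. 305.]
-0.01 0.011 [322. 264.]
0 -0.011 [322. 296.]
0 0.011 [322. 257.]
0.01 -0.011 [322. 288.]
0.01 0.011 [322. 251.]
[ -0.   -37.71 -18.5    0.     0.     0.  ] [ 0.016 -0.025  0.038] [-0.05 -0.2   0.95]
```

View pics/c3.png

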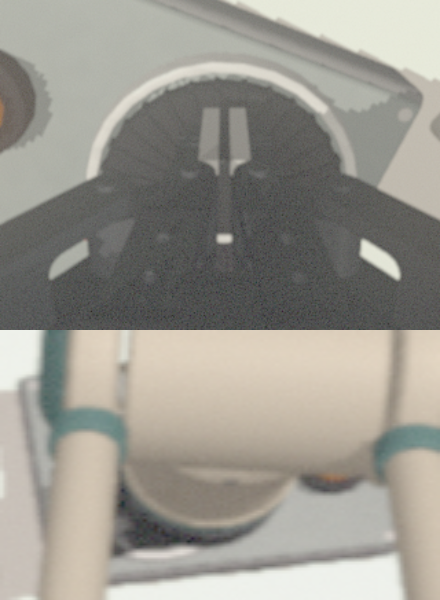

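Heights triangulate as specified (button 0.066), and there is still no contact. In the wrist view the fingertip end is at y=278, where a tip at TCP would show at about 257. So the physical tip lies well behind the nominal TCP. I'll keep descending in small steps that stay inside the dial's spring travel.

Call:
send_rows --steps '[-1,0,0,0.2,0,-1,0,0,0,0,-1,0,0,0,0]'

```text
clock: 6.25
position: [0.4978, 0.0231, 0.0479]
ee_rot: [-0.0, -0.241, 0.971, 0.0]
contact_force: [0.0, -0.6, -0.2]
width: 0.0001
gripper_force: 0.0
```

Call:
send_rows --steps '[-1,0,0,0.2,0,-1,0,0,0,0,-1,0,0,0,0]'

```text
clock: 6.55
position: [0.4979, 0.0232, 0.0459]
ee_rot: [-0.0, -0.241, 0.971, 0.0]
contact_force: [-0.9, 0.3, 0.1]
width: -0.0001
gripper_force: 0.0
```

Call:
send_rows --steps '[-1,0,0,0.2,0,-1,0,0,0,0,-1,0,0,0,0]'

```text
clock: 6.85
position: [0.4978, 0.0231, 0.0439]
ee_rot: [-0.0, -0.241, 0.971, 0.0]
contact_force: [-0.1, -0.2, 0.3]
width: 0.0002
gripper_force: 0.0
```

Call:
send_rows --steps '[-1,0,0,0.2,0,-1,0,0,0,0,-1,0,0,0,0]'

```text
clock: 7.15
position: [0.4979, 0.0231, 0.0419]
ee_rot: [-0.0, -0.241, 0.971, 0.0]
contact_force: [-0.8, -0.8, 0.1]
width: -0.0002
gripper_force: 0.0
```

Call:
send_rows --steps '[-1,0,0,0.2,0,-1,0,0,0,0,-1,0,0,0,0]'

```text
clock: 7.45
position: [0.498, 0.0231, 0.04]
ee_rot: [0.0, -0.241, 0.971, 0.0]
contact_force: [1.1, 0.4, 0.1]
width: -0.0
gripper_force: 0.1
```

Call:
send_rows --steps '[-1,0,0,0.2,0,-1,0,0,0,0,-1,0,0,0,0]'

```text
clock: 7.75
position: [0.498, 0.0231, 0.0383]
ee_rot: [0.0, -0.241, 0.971, -0.0]
contact_force: [-1.7, 0.3, 6.1]
width: -0.0002
gripper_force: 2.5
```

Contact at TCP z of about 0.0395, with 6 N, so the tip is about 20 mm behind the reported TCP. I'll press 1 mm more, then sweep 63° clockwise.

Call:
send_rows --steps '[-1,0,0,0.12,0,-1,0,0,0,0]'

```text
clock: 7.95
position: [0.498, 0.0231, 0.0372]
ee_rot: [0.0, -0.241, 0.97, -0.0]
contact_force: [-1.9, -0.0, 6.7]
width: -0.0
gripper_force: 3.2
```

Call:
send_rows --steps '[-1,-0.014,0.307,0,5.25,-1,-0.014,0.307,0,5.25,-1,-0.014,0.307,0,5.25,-1,-0.014,0.307,0,5.25,-1,-0.014,0.307,0,5.25,-1,-0.014,0.307,0,5.25]'

```text
clock: 8.55
position: [0.4948, 0.041, 0.0374]
ee_rot: [0.001, 0.033, 0.999, 0.0]
contact_force: [-0.8, -1.6, 6.1]
width: -0.0001
gripper_force: 3.0
```

Call:
send_rows --steps '[-1,-0.014,0.307,0,5.25,-1,-0.014,0.307,0,5.25,-1,-0.014,0.307,0,5.25,-1,-0.014,0.307,0,5.25,-1,-0.014,0.307,0,5.25,-1,-0.014,0.307,0,5.25,-1,0,0,0,0,-1,0,0,0,0]'

```text
clock: 9.35
position: [0.5014, 0.0579, 0.0376]
ee_rot: [0.001, 0.301, 0.954, 0.0]
contact_force: [0.0, -0.2, 6.5]
width: -0.0001
gripper_force: 3.1
```

Run:
```python
from h import *
wrist("w4",[.528,.0387,.06]);a=np.load("w4.npz")["color"]
cv2.imwrite("pics/w4.png",a[120:440,60:560,::-1])
```

```text
9.35 pos [0.5014 0.0579 0.0376] phi 144.9 z [ 0.003 -0.001 -1.   ] F [ 0.05 -0.22  6.51] w -7.639398617333716e-05 toolshift cm [-3.28 -0.04 -2.24]
expected px axis,button,green [[320.0, 360.0], [172.0, 475.0], [368.0, 428.0]]
```

View pics/w4.png

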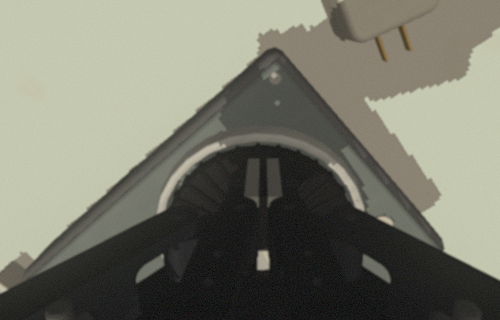

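Fingers hide the pointer, so I'll lift and step aside to look.

Call:
send_rows --steps '[-1,0,0,-3,0,-1,0,0,-4,0,-1,-1,3,-2,0,-1,-2,3,0,0,-1,0,1,0,0,-1,0,0,0,0,-1,0,0,0,0]'

```text
clock: 10.1
position: [0.5631, 0.098, 0.1256]
ee_rot: [-0.002, 0.301, 0.954, -0.001]
contact_force: [0.1, -1.1, -0.4]
width: -0.0002
gripper_force: 0.0
```

Run:
```python
from h import *
wrist("w5",[.537,-.061,.066])
```

```text
10.1 pos [0.5631 0.098  0.1256] phi 144.9 z [-0.003 -0.001 -1.   ] F [ 0.12 -1.09 -0.44] w -0.0002232627547564501 toolshift cm [ -7.01 -14.5    5.98]
expected px axis,button,green [[225.0, 249.0], [127.0, 334.0], [270.0, 311.0]]
```

View pics/w5.png

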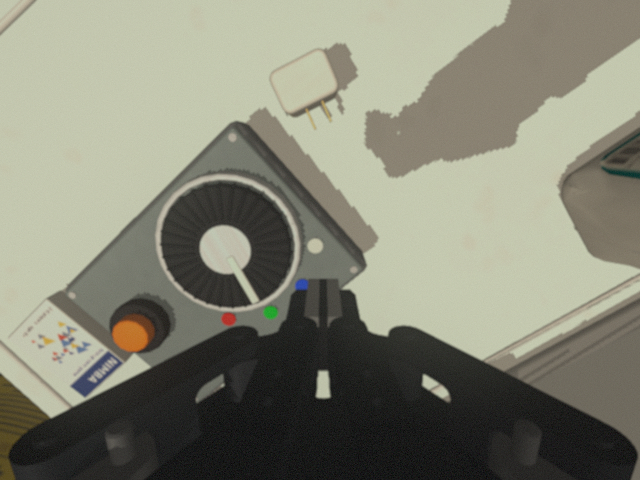

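Run:
```python
from h import *
i=np.load("w5.npz");K,T=i["mtx"],i["T"]
c=ray((225,249),K,T,.06);p=ray((254,302),K,T,.06)
print(c,np.linalg.norm(p-c))
an=lambda q:np.arctan2(*(q-c)[1::-1])
for n,q in(("blue",(302,285)),("green",(270.5,312)),("red",(229,319.5))):
    m=ray(q,K,T,.044);print(n,m.round(4),np.linalg.norm((m-c)[:2]).round(4),"pointer-mark cw",round(an(m)-an(p),3))
```

```text
[0.52814735 0.03899625 0.06      ] 0.0452277939576697
blue [0.5871 0.0625 0.044 ] 0.0635 pointer-mark cw 0.574
green [0.5916 0.028  0.044 ] 0.0644 pointer-mark cw 0.024
red [ 0.5777 -0.0035  0.044 ] 0.0653 pointer-mark cw -0.513
```

The dial is at green (pointer offset 0.02 rad) and the box is unmoved (axis still 0.528, 0.039). Now I'll go to the button.

Call:
send_rows --steps '[-1,-1.75,-3.62,0,0,-1,-1.75,-3.62,0,0,-1,-1.75,-3.63,0,0,-1,-1.76,-3.63,0,0,-1,0,0,3,0,-1,0,0,3,0,-1,0,0,0.5,0,-1,0,0,0,0,-1,0,0,0,0]'

```text
clock: 11.05
position: [0.5394, -0.0608, 0.0628]
ee_rot: [0.001, 0.301, 0.954, 0.0]
contact_force: [0.3, 0.4, -0.7]
width: -0.0002
gripper_force: 0.0
```

Run:
```python
from h import *
from rig import get_state
where(get_state(),[.5375,-.061,.046])
```

```text
11.05 pos [ 0.5394 -0.0608  0.0628] phi 144.9 z [ 0.002 -0.    -1.   ] F [ 0.29  0.43 -0.74] w -0.0001620143737990422 toolshift cm [ 0.15 -0.13  1.68]
```

Within 2 mm, which is enough. Pressing down.

Call:
send_rows --steps '[-1,0.1,-0.1,0.8,0,-1,0,0,0.6,0,-1,0,0,0.3,0,-1,0,0,0.3,0,-1,0,0,0.1,0,-1,0,0,0,0,-1,0,0,0,0]'

```text
clock: 11.75
position: [0.5373, -0.0608, 0.041]
ee_rot: [-0.0, 0.302, 0.953, 0.0]
contact_force: [-2.7, 1.5, 4.2]
width: -0.0
gripper_force: 2.0
```

Call:
send_rows --steps '[-1,0,0,0.1,0,-1,0,0,0.1,0,-1,0,0,0,0,-1,0,0,0,0]'

```text
clock: 12.15
position: [0.5373, -0.0608, 0.0396]
ee_rot: [-0.0, 0.302, 0.953, 0.0]
contact_force: [-3.3, 1.1, 9.3]
width: -0.0003
gripper_force: 5.0
```

The force climbed past 5 N to 9.3 N and the position lagged the command, so the button is at its stop. I'll release, then look.

Call:
send_rows --steps '[-1,0,0,0,0,-1,0,0,-1,0,-1,0,0,-3,0,-1,0,0,-4,0,-1,1,4,0,0,-1,1,4,0,0,-1,2,4,0,0,-1,2,3,0,0,-1,0,0,0,0,-1,0,0,0,0]'

```text
clock: 13.15
position: [0.5748, 0.0965, 0.1186]
ee_rot: [0.0, 0.3, 0.954, -0.0]
contact_force: [-0.1, -0.7, 0.5]
width: -0.0001
gripper_force: 0.0
```

Run:
```python
from h import *
wrist("w6",[.537,-.061,.066])
```

```text
13.15 pos [0.5748 0.0965 0.1186] phi 145.0 z [ 0.    -0.001 -1.   ] F [-0.06 -0.69  0.5 ] w -0.0001318768259114019 toolshift cm [ -5.92 -15.07   5.28]
expected px axis,button,green [[212.0, 237.0], [111.0, 326.0], [261.0, 303.0]]
```

View pics/w6.png

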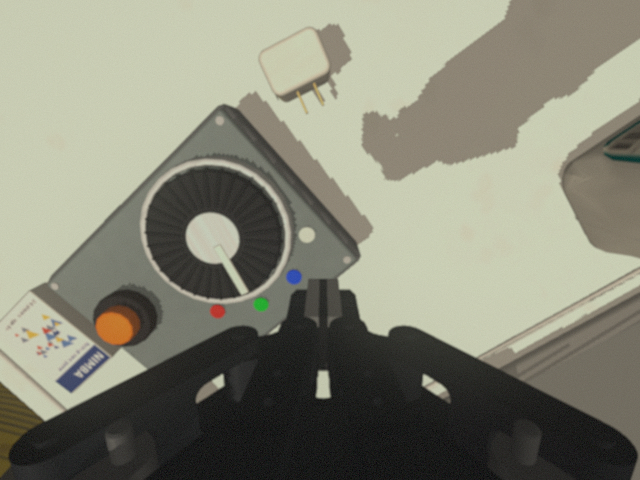

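The pointer (212,237)→(243,292) is still at green (261,304), the button (117,327) is up, and the box hasn't moved. The arm touches nothing, so I'm handing in.

```bash
python3 -c "
from rig import sign_off
print(sign_off())"
```

```text
the job is handed in; nothing more can be done
None
```

The dial was turned from white to green, the start button was pressed to its stop and came back up, and the job was handed in at about 13 s; the last picture showed the dial still at green and the box unmoved, but no verdict came back.

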